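# Shut the tea-bag case and snap its cap on

## Task

Swing the upper shell of the white tea-bag case down until it is fully shut, edge to edge on the lower shell. Then take the steel snap cap from the tray, press it straight down over the stud at the front of the case until it clicks and sits fully home on the shell's fork, and finish while still holding the cap and pressing it firmly down: do not let go. Leave the kettle, sugar jar, mug and spoon rest where they stand.

Things in the scene. Friction and masses are not known exactly. Their poses are not given: they have to be found in the camera images.
- case: lower shell of the white plastic tea-bag case, 110 (x) x 150 (y) x 40 mm high, its seam edge on top, stuck to the worktop on suction feet (cannot move). Origin: centre of its underside; +x points to the hinge side, -x to the front ear, a 52 x 46 mm block amid the front, its top also at 40 mm, which carries the stud.
- stud_seat (a point): point on the stud's axis, 85 mm in front (-x) of the case's centre and 45 mm above the worktop: where the centre of the cap's underside lies when the cap is fully home. Axes as those of the case.
- lid (a joint): angle of the white upper shell, rad: 0 = shut edge to edge, grows as it opens, 1.6 at most. Stiff friction hinge (about 0.22 N m): it stays where it is left.
- lid_hinge (a point): middle of the hinge line, 55 mm behind (+x) the case's centre and 40 mm above the worktop; the hinge line runs along the case's y.
- lid_top (a point): point on the outer (top) face of the upper shell, midway across, 90 mm from the hinge; turns with the shell, z out of that face, -x from hinge to front. The shell is an upside-down tray, 110 x 150 x 18 mm; shut, its top is 58 mm high. From its front edge a fork 46 mm wide, 5 mm thick reaches 53 mm on, its 22 mm slot open to the front; shut, it straddles the stud, its top 45 mm high.
- cap: loose brushed steel snap cap, 60 g, standing upright on the tray. Origin: centre of its underside, z up. Round skirt 36 mm diameter and 18 mm high, hollow below (mouth 16 mm diameter with a 3 mm lip, a 22 mm cavity above it, 15 mm deep in all); on top of it a solid round grip 22 mm diameter from 18 to 44 mm height.
- tray: loose yellow melamine tray, 200 (x) x 260 (y) x 18 mm, walls and floor 4 mm; origin: centre of its underside
- kettle: brushed steel kettle, 156 mm diameter, 195 mm high, with handle and spout; origin: centre of its underside. Leave alone.
- sugar_jar: glass sugar jar with clip latch, 90 mm diameter, 115 mm high; origin: centre of its underside. Leave alone.
- mug: green enamel mug, 82 mm diameter, 85 mm high; origin: centre of its underside. Leave alone.
- spoon_rest: bamboo spoon rest, a dish 84 mm diameter and 14 mm high with a flat handle to -x, 165 mm long in all; origin: centre of the dish's underside. Leave alone.
- stud_tip (a point): tip of the upright steel stud, 13 mm above stud_seat. Stud 13 mm diameter, tapering to 8 mm over its top 4 mm; four sprung balls round it, centred 6.3 mm below the tip, stand out to 19.6 mm diameter. Pushing the cap over them takes 10 to 20 N, most when it is 8 to 9 mm above home; the force falls to nothing at about 3 mm (the click: the balls draw it down); then press on to home.

How it is judged (in metres and radians):
On the way, in this order (a step that is already met when the one before it is completed fails the run):
1. the upper shell is shut edge to edge, the cap not yet on the stud (value of joint lid below 0.03 rad and distance between cap and stud_seat above 0.02 m), for 0.2 s.
2. the cap has been snapped home on the stud and is pressed down on the shell's fork (value of joint lid below 0.03 rad and z of cap in the frame of stud_seat below 0.002 m and horizontal distance between cap and stud_seat below 0.004 m and contact force between cap and lid above 3 N), for 0.2 s.
At the end, for the whole second after the job is handed in: The upper shell is shut (within 0.03 rad); the cap is upright (within 0.1 rad), on the stud (within 4 mm sideways) and fully home (underside less than 2 mm above its seat), and through the last second the fingers are on the cap and it is pressed down on the fork with more than 3 N (all of step 2 and z of cap in the frame of stud_seat above -0.003 m and angle between cap's own z axis and vertical below 0.1 rad and contact force between the fingers and cap above 3 N); the arm keeps its last pose, push and grip.
It fails at once if kettle, sugar jar, mug or spoon rest pushed more than 25 mm or tipped (distance of any of kettle, sugar_jar, mug, spoon_rest from where it was at the start of the episode above 0.025 m or angle between any of kettle, sugar_jar, mug's own z axis and vertical above 0.4 rad).
It also fails if it takes over 66 s, if anything falls off the work surface, if the arm or the gripper's body presses on something with over 40 N, if the wrist force passes 120 N, or if a joint passes its speed limit or range.

## Robot

A 6-joint arm with a two-finger parallel gripper is mounted at the origin on the work surface. World frame = base frame: x ahead of the robot, y to its left, z up, the work surface at z = 0. Lengths are in mm, angles in rad, forces in N, time in s.
With the tool pointing down it reaches from about 300 to 775 mm from the base axis. Payload 14.6 kg.
Tool frame: the origin (TCP) lies midway between the tips of the shut fingers; the grasp point (between the pads) lies manip.tcp_to_grasp behind it (manip.tcp_to_grasp is the distance from the TCP to the grasp point, in mm); x points along the fingers, z is the direction in which the jaws open and shut, and the axes are right-handed (so a half turn about x gives the same grasp; the last joint's range is limited). The gripper opens to 94 mm and grips with 3 to 60 N. Pads are 16 mm wide; open, the fingers measure 119 mm over their backs; the gripper's body (75 mm by 177 mm) begins 78 mm behind the grasp point.
Start: joints at [-0.067, 0.3, 1.521, -0, 1.321, -0.067], TCP at [549.99, -0.002, 205.446] pointing down, gripper open.
Joint ranges: [-3.03, 3.03], [-0.79, 2.21], [0.23, 2.52], [-1.04, 4.18], [0, 3.07], [-2.55, 2.55]. Speed limits (rad/s): [2.22, 2.22, 2.57, 3.14, 3.14, 3.14].

## Interface

Orientations are given as [roll, pitch, yaw] about the fixed x, y, z axes, in that order (R = Rz(yaw) Ry(pitch) Rx(roll)).
In Python, from cell import manip gives the robot as it stands.
- The arm moves only by the shell command python3 -m jog 'ROWS' [FORCE]. ROWS is JSON, a list of rows, each an object of numbers: "grip": the opening, from 0 (shut) to 1 (fully open); "tx", "ty", "tz": the shift along the tool's x, y, z in units of 40 mm (1.0 is 40 mm); "turn": the turn about the tool's x in units of 6 degrees (1.0 is 6 degrees). In form: [{"grip": .., "tx": .., "ty": .., "tz": .., "turn": ..}, ...]. A call has 1 to 12 rows; each row is the pose to reach, as a shift and turn from the pose commanded when the call began, along the tool's axes at that moment; what a row does not reach only later rows make up. A row lasts 1/12 s, in which the tool goes at most 41.7 mm and 7.16 degrees, less where a joint would pass 70% of its speed; a pose out of reach is approached as far as the arm can. A call with a gripper value outside its range is refused whole. The fingers move at their own pace and stop on an object; FORCE is the grip in N (left out, the last holds). Time passes only in rows, so rows that repeat a pose let the fingers close. It gives the time, the measured TCP pose, the force and the opening at its end, in the units of the state.
- manip.read_state(): the state, without advancing time (a new reading comes with each control period).
- manip.camera(name): name is "scene" or "side" or "wrist"; returns a dict with "image" (480x640x3 uint8, red, green, blue), "fx", "fy", "cx", "cy" (pixels), "k1" (the pictures are not rectified: a ray, as slopes to the right and down, at radius r is drawn at 1 + k1 r^2 times it, then the intrinsics apply), "eye" and "attitude" of the camera in the world. Camera axes: x right, y up, looking along -z (the intrinsics and any distortion apply to the point x, -y, -z); pixel columns grow to the right and rows downward; lengths in mm; the calibration is good to about 2 mm. A picture is of the moment at which its call begins. There is no depth.
- manip.sign_off(): hands the job in, once; it reports no verdict.
The state is a dict: "clock": time; "joints": joint angles; "qd": joint speeds; "effort": joint torques, N m; "eef_pos": TCP position; "eef_rot": TCP orientation; "wrist_force": force on the tool from outside, world axes, zero at the start; "moment": the same for the moment, N m; "finger_gap": finger opening in mm.
Only numpy, scipy, OpenCV 4.12 (cv2) and the standard library are available. Lean on these libraries where they do the work, as an engineer would, in place of code of your own. Each camera call takes 0.05 s, during which the arm holds its last target. There are 200 camera calls.

## Working session

There is one attempt and no reset: what is moved stays moved. The work goes in short steps, Python scripts to look and compute and a shell command to move; the robot and the scene stay as the last step left them, time stands still between calls to the robot, and variables do not carry over. Pictures are saved under pics/ and viewed, about 8 in all and at most 12, crops included, and the job is handed in when it is done.

```bash
mkdir -p pics; ls; cat > h.py <<'E'
import numpy as np, cv2
from cell import manip
from scipy.spatial.transform import Rotation as R
def snap(n,f):
    c=manip.camera(n); cv2.imwrite(f'pics/{f}.png',c['image'][:,:,::-1]); 
    np.save(f'pics/{f}.npy',{k:v for k,v in c.items() if k!='image'},allow_pickle=True); return c
def att(c):
    a=np.array(c['attitude'],float)
    return a if a.shape==(3,3) else R.from_euler('xyz',a).as_matrix()
def load(f): return np.load(f'pics/{f}.npy',allow_pickle=True).item()
def ray(c,u,v):
    K=np.array([[c['fx'],0,c['cx']],[0,c['fy'],c['cy']],[0,0,1.]])
    p=cv2.undistortPoints(np.array([[[u,v]]],float),K,np.array([c['k1'],0,0,0.]))[0,0]
    d=att(c)@np.array([p[0],-p[1],-1]); return np.array(c['eye'],float),d/np.linalg.norm(d)
def onz(c,u,v,z):
    e,d=ray(c,u,v); return e+d*(z-e[2])/d[2]
def tri(*obs):
    A=np.zeros((3,3));b=np.zeros(3)
    for c,u,v in obs:
        e,d=ray(c,u,v);P=np.eye(3)-np.outer(d,d);A+=P;b+=P@e
    x=np.linalg.solve(A,b)
    return x,[float(np.linalg.norm(np.cross(x-ray(*o)[0],ray(*o)[1]))) for o in obs]
def proj(c,X):
    q=att(c).T@(np.array(X,float)-c['eye']); x,y=q[0]/-q[2],-q[1]/-q[2]; s=1+c['k1']*(x*x+y*y)
    return c['cx']+c['fx']*x*s,c['cy']+c['fy']*y*s
E
python3 - <<'E'
from h import *
for n in('scene','side','wrist'):
    c=snap(n,n+'0'); print({k:v for k,v in c.items() if k!='image'})
print(manip.read_state(), manip.tcp_to_grasp)
E
```

```text
pics
{'fx': 569.0738364273346, 'fy': 569.0738364273346, 'cx': 312.29695403110054, 'cy': 241.82124188003644, 'k1': -0.09081606818412019, 'eye': array([1276.82994395,  553.27593644, 1258.68871498]), 'attitude': array([0.65502051, 0.009613  , 2.26491903])}
{'fx': 559.9870645089719, 'fy': 559.9870645089719, 'cx': 314.0821608217056, 'cy': 230.92121052212974, 'k1': -0.041534823866158754, 'eye': array([ 357.13405621, 1166.17955793,  795.99256586]), 'attitude': array([ 1.03724036, -0.0151967 , -2.9227977 ])}
{'fx': 334.9168325313592, 'fy': 334.9168325313592, 'cx': 318.58419523186035, 'cy': 237.76593245249046, 'k1': -0.03597988581430102, 'eye': array([548.81050272,  82.87955327, 383.98227875]), 'attitude': array([-0.28779644,  0.00147681,  0.00040208])}
{'clock': 0.15, 'joints': array([-6.66089698e-02,  3.00334924e-01,  1.52140851e+00,  1.04024763e-05,
        1.32072330e+00, -6.66226115e-02]), 'qd': array([ 6.63576263e-04, -3.25906444e-03, -2.42852491e-03,  6.27355234e-06,
       -8.70478759e-04, -2.39975959e-03]), 'effort': array([-2.50185103e-04, -5.31960297e+01, -3.52822959e+01,  7.07691838e-02,
        2.35654798e-02, -3.66386917e-05]), 'eef_pos': array([5.49805492e+02, 7.84209303e-03, 2.05034040e+02]), 'eef_rot': array([3.06344224, 1.56992219, 3.0634533 ]), 'wrist_force': array([ 0.58189271, -0.04455038,  0.79852536]), 'moment': array([-0.010143  ,  0.03878083, -0.00010267]), 'finger_gap': 94.14052339716923} 18.8
```

View pics/scene0.png

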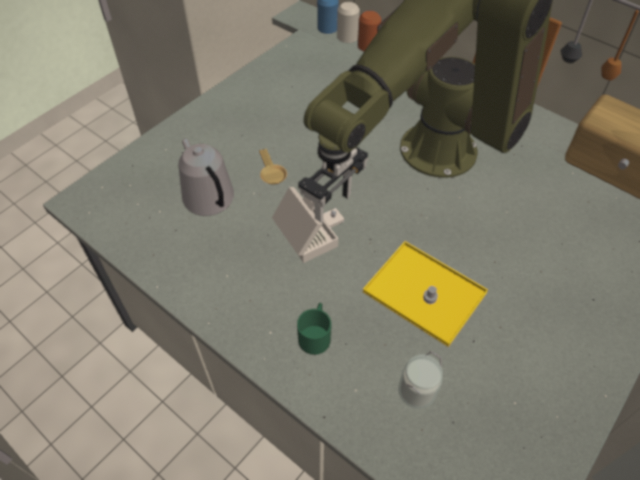

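View pics/side0.png

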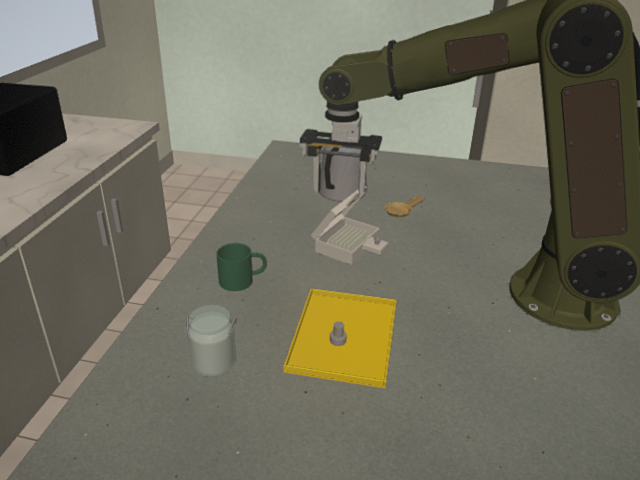

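View pics/wrist0.png

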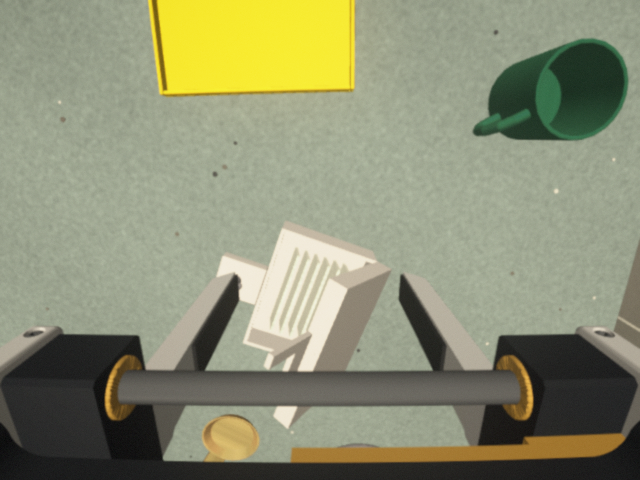

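The scene view has the case at about (310,225), the stud at about (335,215), the cap at about (431,293), the mug at (314,330), the jar at (422,380) and the kettle at (205,180). The side view shows the lid roughly 1 rad open, the stud at about (377,238) and the cap at about (338,335). In the wrist view the case sits under the gripper at about -0.3 rad yaw, and the left finger hides the stud.

```bash
python3 - <<'E'
from h import *
s,d,w=load('scene0'),load('side0'),load('wrist0')
T=R.from_euler('xyz',manip.read_state()['eef_rot']).as_matrix(); print('tool axes cols\n',T.round(3))
np.set_printoptions(precision=1,suppress=True)
print('cap top',tri((s,432,288),(d,338,323)))
print('stud',tri((s,335,213),(d,377,236)))
print('mug rim',tri((s,314,319),(d,235,250)))
print('kettle', onz(s,206,205,0),'spoon',onz(s,272,174,14),onz(w,230,437,14))
print('wrist front corners z40',onz(w,288,222,40),onz(w,245,345,40),'ear',onz(w,222,253,40))
print('lid tip corners',tri((s,293,188),(d,355,195)))
E
```

```text
tool axes cols
 [[-0.001 -0.     1.   ]
 [ 0.     1.     0.   ]
 [-1.     0.    -0.001]]
cap top (array([491.7, 278.6,  48.2]), [0.9207911696968949, 0.9207911696966938])
stud (array([456.6, -62.5,  60. ]), [2.739806616983249, 2.7398066169833237])
mug rim (array([767.5, 120.1,  86.9]), [2.045204551874123, 2.0452045518740896])
kettle [ 635.  -405.1    0. ] spoon [ 427.2 -329.1   14. ] [ 422.1 -323.1   14. ]
wrist front corners z40 [516.   -1.6  40. ] [ 460.8 -152.2   40. ] ear [443.1 -36.3  40. ]
lid tip corners (array([ 522.6, -156.4,  133.1]), [10.390339003922842, 10.390339003923009])
```

```bash
python3 - <<'E'
import cv2
im=cv2.imread('pics/side0.png')[170:290,270:430]; cv2.imwrite('pics/sc.png',cv2.resize(im,None,fx=5,fy=5,interpolation=2))
E
```

```text
(no output)
```

View pics/sc.png

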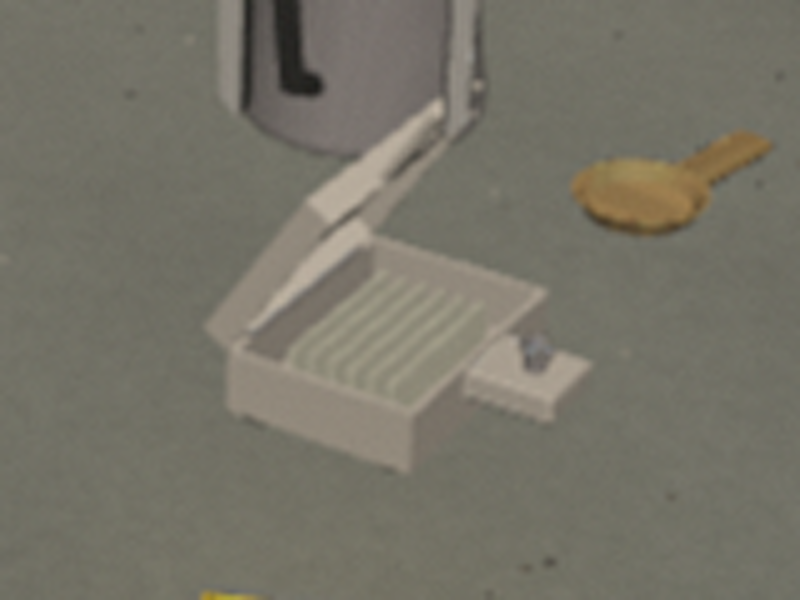

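The crop shows the lower shell clearly. Its corners in full-image pixels are hinge near (317,238.4), front near (352.4,252.6) and front far (379,228.6). The stud tip is at (377,237.6). I'll back off for a clear wrist view.

```bash
python3 -m jog '[{"tx":-1},{"tx":-2},{"tx":-2,"ty":-1},{"tx":-2,"ty":-2},{"tx":-2,"ty":-3},{"tx":-2,"ty":-3},{"tx":-2,"ty":-3}]'; python3 - <<'E'
from h import *
c=snap('wrist','wrist1'); snap('side','side1'); snap('scene','scene1')
cv2.imwrite('pics/w1.png',cv2.resize(c['image'][:,:,::-1][:400,120:520],None,fx=1.5,fy=1.5,interpolation=2))
E
```

```text
$[0]: bad value
```

View pics/w1.png

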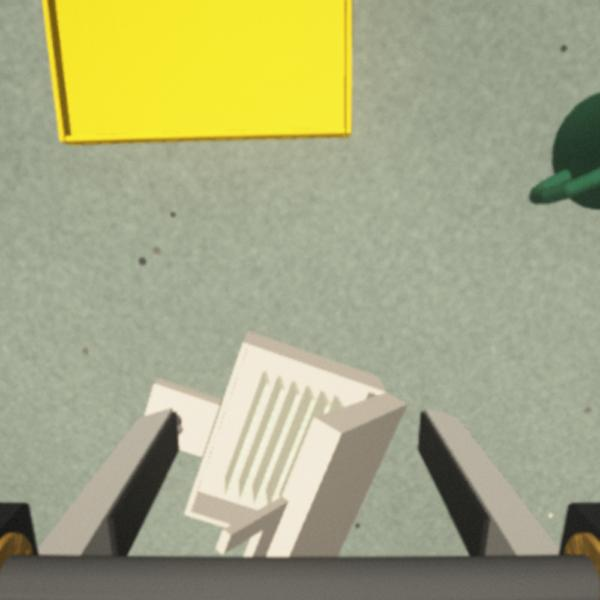

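The rows need every key. The arm did not move, so this view matches the first one, with the front near corner at (285,225).

```bash
python3 -m jog '[{"grip":1,"tx":-1,"ty":0,"tz":0,"turn":0},{"grip":1,"tx":-2,"ty":0,"tz":0,"turn":0},{"grip":0,"tx":-2,"ty":-1,"tz":0,"turn":0},{"grip":0,"tx":-2,"ty":-2,"tz":0,"turn":0},{"grip":0,"tx":-2,"ty":-3,"tz":0,"turn":0},{"grip":0,"tx":-2,"ty":-3,"tz":0,"turn":0},{"grip":0,"tx":-2,"ty":-3,"tz":0,"turn":0},{"grip":0,"tx":-2,"ty":-3,"tz":0,"turn":0}]'; python3 - <<'E'
from h import *
c=snap('wrist','wrist1'); snap('side','side1'); snap('scene','scene1')
cv2.imwrite('pics/w1.png',cv2.resize(c['image'][:,:,::-1][:400,120:520],None,fx=1.5,fy=1.5,interpolation=2))
print(manip.read_state()['eef_pos'],c['eye'],c['attitude'])
E
```

```text
clock: 0.97
eef_pos: [550.0, -119.7, 285.3]
eef_rot: [2.273, 1.57, 2.273]
wrist_force: [0.1, 0.4, -0.1]
finger_gap: 57.6
[ 550.12385548 -118.8259906   285.53149301] [548.88829482 -36.85912444 464.36582515] [-2.87568146e-01  6.95941173e-04  5.17495662e-05]
```

View pics/w1.png

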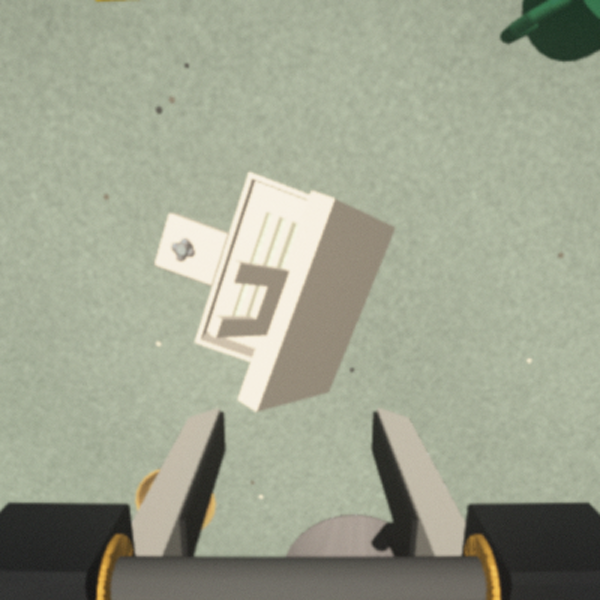

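The view is clear: stud tip at (241,166), case front corners at (287,115) and (250,229), and all the lid corners visible. I'll fit the case pose and lid angle from this and the side-view points.

```bash
cat > fit.py <<'E'
from h import *
from scipy.optimize import least_squares
w,d=load('wrist1'),load('side0')
L=lambda s,y,h:('l',s,y,h)
W=[((-55,75,40),286.7,114.7),((-55,-75,40),250,228.7),((-85,0,58),241.3,166),((-111,23,40),233.3,142),((-111,-23,40),222.7,176),
 (L(0,75,18),382.7,152),(L(0,-75,18),339.3,261.3),(L(110,75,18),344,132.7),(L(110,-75,18),292.7,274),(L(110,75,0),328,127.3),(L(110,-75,0),278.7,267.3)]
D=[((55,75,40),317,238.4),((-55,75,40),352.4,252.6),((-55,-75,40),379,228.6),((-85,0,58),377,237.6)]
def pt(P,p):
    if P[0]=='l':
        _,s,y,h=P;a=p[3];P=(55-s*np.cos(a)+h*np.sin(a),y,40+s*np.sin(a)+h*np.cos(a))
    c,n=np.cos(p[2]),np.sin(p[2]); return np.array([p[0]+c*P[0]-n*P[1],p[1]+n*P[0]+c*P[1],P[2]])
def res(p,A): return np.concatenate([np.subtract(proj(c,pt(P,p)),(u,v)) for c,O in A for P,u,v in O])
if __name__=='__main__':
    np.set_printoptions(precision=2,suppress=True)
    for A in ([(w,W)],[(w,W),(d,D)]):
        r=least_squares(res,[530,-80,-.3,1.],args=(A,),loss='soft_l1'); p=r.x; print(p,res(p,A).round(1))
    print('stud',pt((-85,0,58),p),'tri stud',tri((w,241.3,166),(d,377,237.6)))
    print('tri front corner',tri((w,286.7,114.7),(d,352.4,252.6)))
    for a in (p[3],.8,.6,.4,.2,.1,0):
        q=p.copy();q[3]=a;print(round(a,2),pt(L(90,0,18),q))
E
python3 fit.py
```

```text
[536.41 -98.04  -0.35   1.  ] [-0.   0.1  0.4 -0.2  0.2  1.1 -3.5 -1.4 -2.9  0.3  1.8 -0.2  0.6  0.5
  0.1  0.  -0.9  0.8  0.4 -0.1  0.2 -0.6]
[536.08 -97.94  -0.35   1.  ] [-0.3 -0.   0.1 -0.3 -0.   1.  -3.8 -1.4 -3.2  0.2  1.6 -0.3  0.3  0.4
  0.1  0.  -0.9  0.9  0.3 -0.1  0.2 -0.5 -2.3  0.5 -0.7 -0.9 -0.1 -1.8
 -0.4 -1.4]
stud [456.2  -68.89  58.  ] tri stud (array([455.17, -68.06,  54.32]), [0.31664204335152607, 0.3166420433514036])
tri front corner (array([509.22,  -8.69,  37.46]), [0.9729963056934167, 0.9729963056934157])
1.0 [ 556.58 -105.4   125.57]
0.8 [540.98 -99.72 117.1 ]
0.6 [527.51 -94.83 105.67]
0.4 [516.45 -90.8   91.63]
0.2 [508.24 -87.81  75.52]
0.1 [505.3  -86.75  66.9 ]
0 [503.19 -85.98  58.  ]
```

```bash
python3 -m jog '[{"grip":0,"tx":0,"ty":0,"tz":1,"turn":0},{"grip":0,"tx":1,"ty":0,"tz":1,"turn":0},{"grip":0,"tx":2,"ty":0,"tz":1,"turn":0},{"grip":0,"tx":3,"ty":0,"tz":1,"turn":0},{"grip":0,"tx":3.9,"ty":0,"tz":1,"turn":0},{"grip":0,"tx":3.9,"ty":0,"tz":1,"turn":0},{"grip":0,"tx":3.9,"ty":0,"tz":1,"turn":0},{"grip":0,"tx":3.9,"ty":0,"tz":1,"turn":0},{"grip":0,"tx":3.9,"ty":0,"tz":1,"turn":0}]' 10
```

```text
clock: 1.87
eef_pos: [591.2, -120.0, 132.5]
eef_rot: [-0.268, 1.566, -0.267]
wrist_force: [0.0, -0.6, 0.5]
finger_gap: 0.3
```

```bash
python3 -m jog '[{"grip":0,"tx":0.15,"ty":0.2,"tz":-0.5,"turn":0},{"grip":0,"tx":0.3,"ty":0.4,"tz":-0.95,"turn":0},{"grip":0,"tx":0.43,"ty":0.46,"tz":-1.12,"turn":0},{"grip":0,"tx":0.58,"ty":0.52,"tz":-1.29,"turn":0},{"grip":0,"tx":0.75,"ty":0.57,"tz":-1.43,"turn":0},{"grip":0,"tx":0.93,"ty":0.62,"tz":-1.56,"turn":0},{"grip":0,"tx":1.13,"ty":0.66,"tz":-1.67,"turn":0},{"grip":0,"tx":1.34,"ty":0.7,"tz":-1.77,"turn":0},{"grip":0,"tx":1.55,"ty":0.72,"tz":-1.85,"turn":0},{"grip":0,"tx":1.7,"ty":0.75,"tz":-1.9,"turn":0},{"grip":0,"tx":1.78,"ty":0.75,"tz":-1.9,"turn":0},{"grip":0,"tx":1.78,"ty":0.75,"tz":-1.9,"turn":0}]'
```

```text
clock: 2.87
eef_pos: [513.4, -89.8, 58.2]
eef_rot: [2.912, 1.569, 2.912]
wrist_force: [-3.3, 0.5, 5.4]
finger_gap: 0.4
```

```bash
python3 -m jog '[{"grip":0,"tx":0.05,"ty":0,"tz":0,"turn":0},{"grip":0,"tx":0.1,"ty":0,"tz":0,"turn":0},{"grip":0,"tx":0.1,"ty":0,"tz":0,"turn":0}]'
```

```text
clock: 3.12
eef_pos: [513.8, -89.9, 57.5]
eef_rot: [3.05, 1.57, 3.05]
wrist_force: [-26.7, 6.4, 53.1]
finger_gap: 0.1
```

The lid is shut, and the stop at z≈58 pushed back with 53 N. I'll lift, go toward the tray, and look at the cap and the closed lid.

```bash
python3 -m jog '[{"grip":0,"tx":-1,"ty":0,"tz":0,"turn":0},{"grip":0,"tx":-2,"ty":0,"tz":0,"turn":0},{"grip":0,"tx":-3,"ty":1,"tz":0,"turn":0},{"grip":0.7,"tx":-4,"ty":2,"tz":0,"turn":0},{"grip":0.7,"tx":-4,"ty":3,"tz":-0.2,"turn":0},{"grip":0.7,"tx":-4,"ty":4,"tz":-0.4,"turn":0},{"grip":0.7,"tx":-4,"ty":5,"tz":-0.6,"turn":0},{"grip":0.7,"tx":-4,"ty":6,"tz":-0.6,"turn":0},{"grip":0.7,"tx":-4,"ty":7,"tz":-0.6,"turn":0},{"grip":0.7,"tx":-4,"ty":7,"tz":-0.6,"turn":0},{"grip":0.7,"tx":-4,"ty":7,"tz":-0.6,"turn":0}]'; python3 - <<'E'
from h import *
a=snap('wrist','wrist2')['image'];b=snap('scene','scene2')['image'];c=snap('side','side2')['image']
o=np.vstack([a[0:300,120:520], np.hstack([cv2.resize(b[170:270,260:360],(200,200),interpolation=2),cv2.resize(c[180:280,300:400],(200,200),interpolation=2)])])
cv2.imwrite('pics/v2.png',o[:,:,::-1]); print(manip.read_state()['eef_pos'])
E
```

```text
clock: 4.03
eef_pos: [489.5, 193.3, 213.7]
eef_rot: [2.84, 1.57, 2.844]
wrist_force: [-0.6, -0.2, 0.2]
finger_gap: 50.4
[490.03966991 189.43387858 213.84672094]
```

View pics/v2.png

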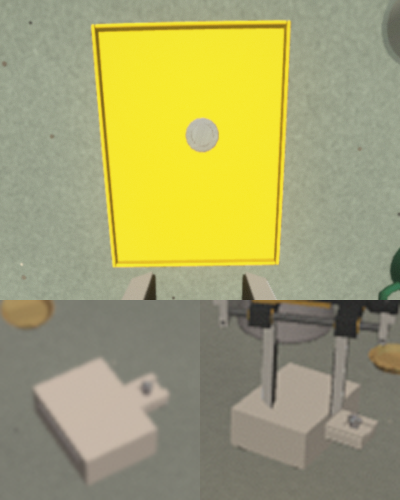

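The shell is shut flush, and the fork straddles the stud. The cap is at about (322,134) in the wrist image.

```bash
python3 - <<'E'
from h import *
np.set_printoptions(precision=1,suppress=True)
im=cv2.imread('pics/wrist2.png');c=load('wrist2')
hsv=cv2.cvtColor(im,cv2.COLOR_BGR2HSV)
m=(hsv[...,1]<110).astype(np.uint8);m[:, :290]=0;m[:,355:]=0;m[:100]=0;m[170:]=0
k,(x,y),r=None,*cv2.minEnclosingCircle(np.argwhere(m)[:,::-1].astype(np.int32)) 
M=cv2.moments(m,True);print('sil',x,y,r,M['m10']/M['m00'],M['m01']/M['m00'],M['m00'])
g=cv2.cvtColor(im,6);big=cv2.resize(g[105:165,290:355],None,fx=6,fy=6,interpolation=2)
h=cv2.HoughCircles(big,cv2.HOUGH_GRADIENT,1,20,param1=60,param2=15,minRadius=40,maxRadius=110)
print([(290+a/6,105+b/6,q/6) for a,b,q in h[0][:5]])
print('top guess',onz(c,322,133.5,48),'skirt sil',onz(c,x,y,20))
E
```

```text
sil 321.9337463378906 134.48794555664062 16.770751953125 321.6810244470314 134.46798603026775 859.0Traceback (most recent call last):
  File "<stdin>", line 10, in <module>
TypeError: 'NoneType' object is not subscriptable
```

```bash
python3 - <<'E'
from h import *
from scipy.optimize import fsolve
c=load('wrist2');s=load('scene2');d=load('side2')
t=np.linspace(0,6.28,60)
def sil(X,c):
    P=[proj(c,(X[0]+r*np.cos(a),X[1]+r*np.sin(a),z)) for r,z in((18,4),(18,22),(11,22),(11,48)) for a in t]
    h=cv2.convexHull(np.array(P,np.float32)*64);M=cv2.moments(h);return np.array([M['m10'],M['m01']])/M['m00']/64, M['m00']/4096
for f in(321.7,321.9):
    X=fsolve(lambda X:sil(X,c)[0]-(f,134.5),[490,278],epsfcn=1e-4);print(X,sil(X,c))
for n,cc in(('scene2',s),('side2',d)):
    print(n,'pred top',proj(cc,(*X,48)))
E
```

```text
[491.02598031 280.49307997] (array([321.7000001 , 134.49999999]), 937.3827292241622)
[491.23827202 280.49401836] (array([321.89999953, 134.49999989]), 937.383050757926)
scene2 pred top (np.float64(432.7393094942959), np.float64(288.7059816536551))
side2 pred top (np.float64(338.3738370387531), np.float64(323.4144557366799))
```

```bash
python3 -m jog '[{"grip":0.7,"tx":0,"ty":1,"tz":0.02,"turn":0},{"grip":0.7,"tx":0,"ty":2,"tz":0.02,"turn":0},{"grip":0.7,"tx":1,"ty":2.27,"tz":0.02,"turn":0},{"grip":0.7,"tx":2,"ty":2.27,"tz":0.02,"turn":0},{"grip":0.7,"tx":3,"ty":2.27,"tz":0.02,"turn":0},{"grip":0.7,"tx":3.8,"ty":2.27,"tz":0.02,"turn":0},{"grip":0.7,"tx":4.2,"ty":2.27,"tz":0.02,"turn":0},{"grip":0.7,"tx":4.5,"ty":2.27,"tz":0.02,"turn":0},{"grip":0.7,"tx":4.7,"ty":2.27,"tz":0.02,"turn":0},{"grip":0.7,"tx":4.7,"ty":2.27,"tz":0.02,"turn":0},{"grip":0.7,"tx":4.7,"ty":2.27,"tz":0.02,"turn":0}]'; python3 -c "
from h import *
print(manip.read_state()['eef_pos'])"
```

```text
clock: 5.1
eef_pos: [491.4, 280.6, 27.1]
eef_rot: [0.433, 1.57, 0.432]
wrist_force: [-0.4, 0.1, 0.5]
finger_gap: 66.1
[491.42507869 280.57957034  27.06658687]
```

```bash
python3 -m jog '[{"grip":0.7,"tx":0.08,"ty":0,"tz":0,"turn":0},{"grip":0.7,"tx":0.08,"ty":0,"tz":0,"turn":0},{"grip":0,"tx":0.08,"ty":0,"tz":0,"turn":0},{"grip":0,"tx":0.08,"ty":0,"tz":0,"turn":0},{"grip":0,"tx":0.08,"ty":0,"tz":0,"turn":0},{"grip":0,"tx":0.08,"ty":0,"tz":0,"turn":0},{"grip":0,"tx":0.08,"ty":0,"tz":0,"turn":0},{"grip":0,"tx":0.08,"ty":0,"tz":0,"turn":0},{"grip":0,"tx":0.08,"ty":0,"tz":0,"turn":0},{"grip":0,"tx":0.08,"ty":0,"tz":0,"turn":0}]' 45
```

```text
clock: 5.93
eef_pos: [490.8, 280.8, 23.1]
eef_rot: [0.565, 1.571, 0.565]
wrist_force: [1.0, -0.2, 1.0]
finger_gap: 21.5
```

```bash
python3 -m jog '[{"grip":0,"tx":0,"ty":0,"tz":0,"turn":0},{"grip":0,"tx":-0.5,"ty":0,"tz":0,"turn":0},{"grip":0,"tx":-1.5,"ty":0,"tz":0,"turn":0},{"grip":0,"tx":-2.5,"ty":0,"tz":0,"turn":0},{"grip":0,"tx":-2.5,"ty":-1,"tz":-0.1,"turn":0},{"grip":0,"tx":-2.5,"ty":-2,"tz":-0.2,"turn":0},{"grip":0,"tx":-2.5,"ty":-3,"tz":-0.3,"turn":0},{"grip":0,"tx":-2.5,"ty":-4,"tz":-0.5,"turn":0},{"grip":0,"tx":-2.5,"ty":-5,"tz":-0.6,"turn":0},{"grip":0,"tx":-2.5,"ty":-6,"tz":-0.7,"turn":0},{"grip":0,"tx":-2.5,"ty":-7,"tz":-0.8,"turn":0},{"grip":0,"tx":-2.5,"ty":-7.5,"tz":-0.85,"turn":0}]'; python3 - <<'E'
from h import *
print(manip.read_state()['eef_pos'],manip.read_state()['finger_gap'])
c=snap('wrist','wrist3'); d=snap('side','side3');s=snap('scene','scene3')
a=cv2.resize(c['image'][120:420,160:460],(600,600),interpolation=2);b=cv2.resize(d['image'][180:260,330:410],(200,200),interpolation=2);e=cv2.resize(s['image'][160:240,290:370],(200,200),interpolation=2)
o=np.zeros((600,800,3),np.uint8);o[:,:600]=a;o[:200,600:]=b;o[200:400,600:]=e
cv2.imwrite('pics/v3.png',o[:,:,::-1])
E
```

```text
clock: 6.93
eef_pos: [456.0, -22.4, 123.2]
eef_rot: [-1.423, 1.57, -1.425]
wrist_force: [-0.4, 0.4, -0.9]
finger_gap: 21.1
[456.01039847 -22.40826438 123.17599889] 21.14391693524319
```

View pics/v3.png

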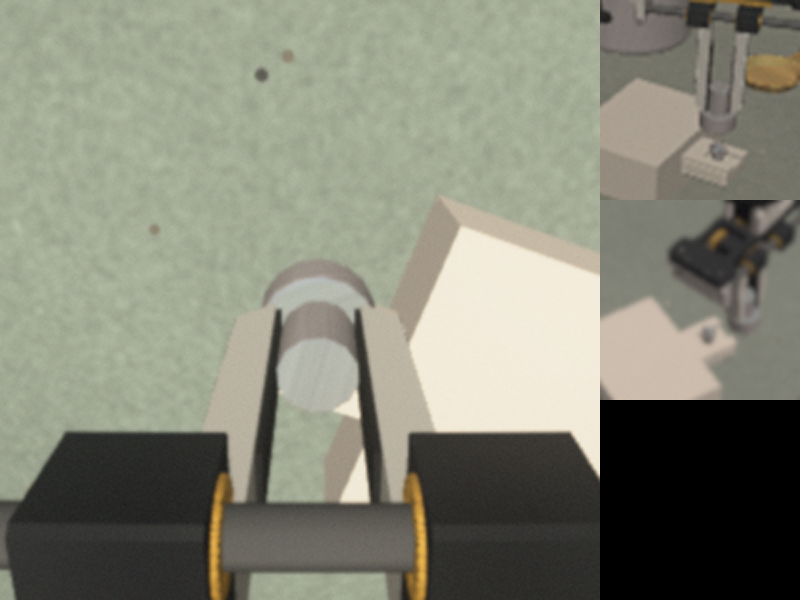

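The cap is held upright. The stud shows at about (376.8,239) in the side view and (332.8,213) in the scene view. I'll refine the stud position by combining all views.

```bash
python3 - <<'E'
from h import *
import fit
from fit import *
np.set_printoptions(precision=1,suppress=True)
W=[(P if P[0]!=-111 else (-107,P[1],40),u,v) for P,u,v in fit.W]
w3=load('wrist3');s=load('scene3');d3=load('side3')
# shut-lid corners in wrist3: top front near corner; bottom(seam/base) near
W3=[((-55,75,58),160+461/2,120+226/2)]
S=[((-85,0,56),332.8,213.2)];D3=[((-85,0,56),376.8,239)]
for nm,A in (('w1',[(w,W)]),('w1+w3',[(w,W),(w3,W3)]),('all',[(w,W),(d,D),(w3,W3),(s,S),(d3,D3)])):
    r=least_squares(res,[530,-80,-.3,1.],args=(A,),loss='soft_l1');p=r.x;print(nm,p,'yaw',round(p[2],3),'stud',pt((-85,0,58),p));print(res(p,A))
print('stud from w1 ray z58',onz(w,241.3,166,58),'scene/side z56',onz(s,332.8,213.2,56),onz(d3,376.8,239,56))
# cap held check: predicted skirt bottom centre in side/scene for TCP pose
e=manip.read_state()['eef_pos'];print(e)
for n,c in(('side',d3),('scene',s)):
    print(n,'cap grip top',proj(c,(e[0],e[1],e[2]-19+44)),'cap skirt bottom near edge',proj(c,(e[0],e[1],e[2]-19)))
E
```

```text
w1 [536.  -97.8  -0.4   1. ] yaw -0.35 stud [456.2 -68.7  58. ]
[-0.3 -0.2  0.  -0.4 -0.1  0.8 -0.7 -0.5 -0.2  1.1  1.5 -0.3  0.2  0.3
  0.2 -0.  -1.   0.8  0.4 -0.2  0.1 -0.6]
w1+w3 [535.8 -97.7  -0.3   1. ] yaw -0.349 stud [455.9 -68.6  58. ]
[-0.5 -0.2 -0.1 -0.4 -0.3  0.8 -0.9 -0.5 -0.4  1.1  1.4 -0.4  0.1  0.2
  0.2 -0.1 -0.9  0.8  0.4 -0.3  0.2 -0.6  0.5  0.3]
all [535.7 -97.6  -0.3   1. ] yaw -0.35 stud [455.8 -68.5  58. ]
[-0.6 -0.3 -0.2 -0.5 -0.4  0.7 -1.  -0.6 -0.5  1.   1.3 -0.5  0.   0.2
  0.2 -0.1 -1.   0.8  0.4 -0.3  0.1 -0.6 -2.2  0.6 -0.6 -0.8  0.  -1.7
 -0.3 -1.3  0.4  0.2  0.7 -1.5 -0.1 -2.1]
stud from w1 ray z58 [456.3 -67.7  58. ] scene/side z56 [461.2 -66.7  56. ] [454.3 -58.5  56. ]
[456.6 -20.3 123.1]
side cap grip top (np.float64(376.65160112281086), np.float64(214.23412820309906)) cap skirt bottom near edge (np.float64(375.3590295771324), np.float64(229.99423074307373))
scene cap grip top (np.float64(348.42280548713103), np.float64(197.9122064468101)) cap skirt bottom near edge (np.float64(347.7617536867173), np.float64(208.9192467195757))
```

```bash
python3 -m jog '[{"grip":0,"tx":0,"ty":-0.6,"tz":-0.01,"turn":0},{"grip":0,"tx":0,"ty":-1.21,"tz":-0.01,"turn":0},{"grip":0,"tx":0.5,"ty":-1.21,"tz":-0.01,"turn":0},{"grip":0,"tx":0.9,"ty":-1.21,"tz":-0.01,"turn":0},{"grip":0,"tx":1.05,"ty":-1.21,"tz":-0.01,"turn":0},{"grip":0,"tx":1.05,"ty":-1.21,"tz":-0.01,"turn":0},{"grip":0,"tx":1.05,"ty":-1.21,"tz":-0.01,"turn":0},{"grip":0,"tx":1.05,"ty":-1.21,"tz":-0.01,"turn":0}]'; python3 - <<'E'
from h import *
print(manip.read_state()['eef_pos'],manip.read_state()['wrist_force'])
d=snap('side','side4');s=snap('scene','scene4')
b=cv2.resize(d['image'][190:270,330:410],(400,400),interpolation=2);e=cv2.resize(s['image'][170:250,290:370],(400,400),interpolation=2)
cv2.imwrite('pics/v4.png',np.hstack([b,e])[:,:,::-1])
E
```

```text
clock: 7.75
eef_pos: [456.9, -67.2, 81.9]
eef_rot: [-0.2, 1.57, -0.199]
wrist_force: [0.6, -0.3, -0.7]
finger_gap: 21.0
[456.92792145 -67.15352187  81.89030366] [ 0.63391159 -0.3173918  -0.68556577]
```

View pics/v4.png

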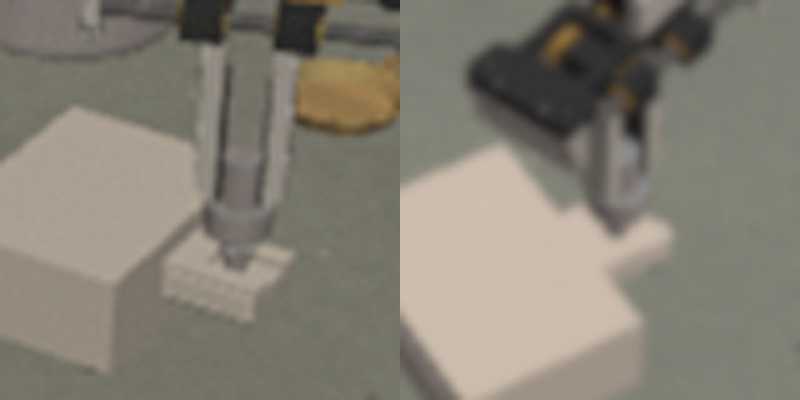

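In the side view the cap sits about 0.6 px left of the stud, so I'll shift -1 mm in x and y and descend while watching the force.

```bash
python3 -m jog '[{"grip":0,"tx":0,"ty":-0.03,"tz":-0.025,"turn":0},{"grip":0,"tx":0.05,"ty":-0.03,"tz":-0.025,"turn":0},{"grip":0,"tx":0.1,"ty":-0.03,"tz":-0.025,"turn":0},{"grip":0,"tx":0.15,"ty":-0.03,"tz":-0.025,"turn":0},{"grip":0,"tx":0.18,"ty":-0.03,"tz":-0.025,"turn":0},{"grip":0,"tx":0.18,"ty":-0.03,"tz":-0.025,"turn":0},{"grip":0,"tx":0.18,"ty":-0.03,"tz":-0.025,"turn":0}]' 60
```

```text
clock: 8.43
eef_pos: [455.5, -68.8, 73.9]
eef_rot: [0.114, 1.571, 0.114]
wrist_force: [0.2, 0.3, 0.4]
finger_gap: 21.4
```

```bash
python3 -m jog '[{"grip":0,"tx":0.03,"ty":0,"tz":0,"turn":0},{"grip":0,"tx":0.05,"ty":0,"tz":0,"turn":0},{"grip":0,"tx":0.05,"ty":0,"tz":0,"turn":0},{"grip":0,"tx":0.05,"ty":0,"tz":0,"turn":0}]'
```

```text
clock: 8.77
eef_pos: [456.1, -68.8, 72.5]
eef_rot: [-0.04, 1.569, -0.04]
wrist_force: [0.6, 1.7, 7.0]
finger_gap: 20.8
```

The tip is inside the mouth and the ball resistance has begun, with little side force.

```bash
python3 -m jog '[{"grip":0,"tx":0.03,"ty":0,"tz":0,"turn":0},{"grip":0,"tx":0.06,"ty":0,"tz":0,"turn":0},{"grip":0,"tx":0.06,"ty":0,"tz":0,"turn":0}]'
```

```text
clock: 9.02
eef_pos: [456.0, -68.6, 69.7]
eef_rot: [0.11, 1.569, 0.11]
wrist_force: [3.6, 2.3, -0.3]
finger_gap: 21.1
```

```bash
python3 -m jog '[{"grip":0,"tx":0.03,"ty":0,"tz":0,"turn":0},{"grip":0,"tx":0.06,"ty":0,"tz":0,"turn":0},{"grip":0,"tx":0.06,"ty":0,"tz":0,"turn":0}]'
```

```text
clock: 9.27
eef_pos: [455.5, -68.7, 66.6]
eef_rot: [0.993, 1.571, 0.993]
wrist_force: [5.5, 2.8, -6.2]
finger_gap: 21.2
```

```bash
python3 -m jog '[{"grip":0,"tx":0.03,"ty":0,"tz":0,"turn":0},{"grip":0,"tx":0.06,"ty":0,"tz":0,"turn":0},{"grip":0,"tx":0.06,"ty":0,"tz":0,"turn":0}]'
```

```text
clock: 9.52
eef_pos: [455.1, -68.8, 64.2]
eef_rot: [3.071, 1.57, 3.071]
wrist_force: [2.9, 1.4, -3.4]
finger_gap: 21.2
```

Past the click, since the force has turned to pulling down. Now I'll press on to home.

```bash
python3 -m jog '[{"grip":0,"tx":0.02,"ty":0,"tz":0,"turn":0},{"grip":0,"tx":0.03,"ty":0,"tz":0,"turn":0},{"grip":0,"tx":0.03,"ty":0,"tz":0,"turn":0},{"grip":0,"tx":0.03,"ty":0,"tz":0,"turn":0}]'
```

```text
clock: 9.85
eef_pos: [455.2, -68.8, 63.8]
eef_rot: [3.045, 1.57, 3.045]
wrist_force: [-1.6, 2.4, 7.6]
finger_gap: 21.2
```

```bash
python3 -m jog '[{"grip":0,"tx":0.01,"ty":0,"tz":0,"turn":0},{"grip":0,"tx":0.02,"ty":0,"tz":0,"turn":0},{"grip":0,"tx":0.02,"ty":0,"tz":0,"turn":0},{"grip":0,"tx":0.02,"ty":0,"tz":0,"turn":0}]'
```

```text
clock: 10.18
eef_pos: [455.3, -68.8, 63.6]
eef_rot: [-3.05, 1.571, -3.05]
wrist_force: [-6.4, 4.2, 18.1]
finger_gap: 21.0
```

```bash
python3 -m jog '[{"grip":0,"tx":0.015,"ty":0,"tz":0,"turn":0},{"grip":0,"tx":0.015,"ty":0,"tz":0,"turn":0},{"grip":0,"tx":0.015,"ty":0,"tz":0,"turn":0},{"grip":0,"tx":0.015,"ty":0,"tz":0,"turn":0},{"grip":0,"tx":0.015,"ty":0,"tz":0,"turn":0},{"grip":0,"tx":0.015,"ty":0,"tz":0,"turn":0},{"grip":0,"tx":0.015,"ty":0,"tz":0,"turn":0},{"grip":0,"tx":0.015,"ty":0,"tz":0,"turn":0}]'; python3 - <<'E'
from h import *
d=snap('side','side5');s=snap('scene','scene5');st=manip.read_state();print(st['eef_pos'],st['wrist_force'],st['finger_gap'])
b=cv2.resize(d['image'][190:270,330:410],(400,400),interpolation=2);e=cv2.resize(s['image'][170:250,290:370],(400,400),interpolation=2)
cv2.imwrite('pics/v5.png',np.hstack([b,e])[:,:,::-1])
E
```

```text
clock: 10.85
eef_pos: [455.4, -68.8, 63.5]
eef_rot: [-0.91, 1.571, -0.91]
wrist_force: [-9.7, 3.7, 25.3]
finger_gap: 21.1
[455.34662356 -68.75371501  63.4833947 ] [-9.54339421  4.81410509 25.47489668] 20.524851577058875
```

View pics/v5.png

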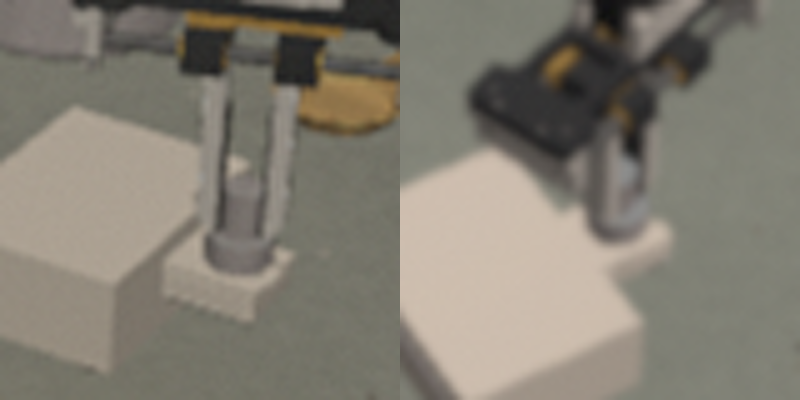

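The cap sits flat on the fork, gripped and upright, with the lid shut and a steady 25 N press.

```bash
python3 -c "
from h import *
manip.sign_off(); st=manip.read_state(); print(st['clock'],st['eef_pos'],st['wrist_force'],st['finger_gap'])"
```

```text
the job is handed in; nothing more can be done
the job is handed in; nothing more can be done
```

I swung the upper shell shut with the closed fingers until it stopped hard with the tip at about 58 mm, the height stated for the shut shell. Then I took the cap by its grip from the tray, pressed it over the stud, and handed the job in at about 11 s, still gripping and pressing it.

**Checks that passed:**
- **Click:** the force rose to 7 N upward at about 8.5 mm above home. It then reversed to a 6 N pull downward past the balls, and became firm contact at home.
- **Final hold:** the fingertip was at z = 63.5 mm. That puts the cap's underside at about 44.5 mm, against a seat at 45 mm. The press was steady at about 25 N, with a 60 N grip set and 21 mm of finger opening.
- **Last pictures:** the cap was upright and flat on the fork, and the shell was closed. The arm's path kept clear of the kettle, jar, mug and spoon rest, but I did not measure them again at the end.

**Checks that disagreed or went wrong:**
- The side camera put the stud up to about 10 mm away in y from the wrist-camera fit. I trusted the wrist camera, and the cap went on centred.
- About 10 N of side force remained while pressing.
- Closing the lid peaked at 53 N on the wrist, through the fingertips. That is under the 120 N wrist limit. It is above the 40 N limit set for the arm and gripper body, which I took not to cover the fingers.
- My first move command was refused for missing keys, and nothing moved.

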